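# Pack two orders at the packing bench

### The arm

A 6-joint arm with a two-finger parallel gripper is mounted at the origin on the work surface. World frame = base frame: x ahead of the robot, y to its left, z up, the work surface at z = 0. Lengths are in m, angles in rad, forces in N, time in s.
With the tool pointing down it reaches from about 0.25 to 0.725 m from the base axis. Payload 4 kg.
Tool frame: the origin (TCP) lies between the finger pads; the fingertips stand 8 mm ahead of it and the grasp point (between the pads) lies 11 mm behind it; z points along the fingers, y is the direction in which the jaws open and shut (so a half turn about z gives the same grasp; the last joint's range is limited). The gripper opens to 85 mm and grips with 20 to 120 N. Pads are 22 mm wide; open, the fingers measure 114 mm over their backs; the gripper's body (76 mm by 85 mm) begins 54 mm behind the grasp point. The pads swing forward as they close: fully open they stand 13 mm farther back than shut.
Start: joints at [1.248, 0.241, 0.005, 1.335, 0, 1.571], TCP at [0.159, 0.474, 0.239] pointing down, gripper open.
Joint ranges: [-2.72, 2.72], [-1.05, 1.87], [-1.09, 1.28], [-1.99, 2.15], [-1.42, 1.44], [-3.14, 3.14]. Speed limits (rad/s): [2.79, 2.79, 3.14, 3.14, 3.14, 3.14].

### API

Orientations are given as a unit quaternion [x, y, z, w].
In Python, from workcell import * gives the robot as it stands.
- The arm moves only by the tool send_rows, never from a script. Its argument "increments" is a list that holds one entry, the list of rows, each a list of 6 numbers: the shift along the tool's x, y, z in units of 50 mm (1.0 is 50 mm), then the turn, a rotation vector about the tool's x, y, z in units of 10 degrees (1.0 is 10 degrees). In form: [[[x, y, z, ax, ay, az], ...]]. A call has 1 to 8 rows; each row shifts and turns the commanded pose from where the row before left it, along the tool's axes as they then stand; what a row does not reach is not made up. A row lasts 1/8 s, in which the tool goes at most 62.5 mm and 10.7 degrees, less where a joint would pass 70% of its speed; a pose out of reach is approached as far as the arm can. A call with a number of a shift or a turn outside -1 to 1 is refused whole. A call with a gripper value outside its range is refused whole. "grip" is the closure, from 0 (fully open) to 1 (shut), set as the call begins (left out, the last holds). The fingers move at their own pace and stop on an object; the grip force is fixed at half the most. Time passes only in rows, so rows that do not move let the fingers close. It gives the time, the measured TCP pose, the force and the opening at its end, in the units of the state.
- get_obs(): the state, without advancing time (a new reading comes with each control period).
- camera(name): name is "scene" or "top" or "wrist"; returns a dict with "color" (480x640x3 uint8, red, green, blue), "z_map" (480x640 float32, m along the optical axis (not along the pixel's ray), 0 where there is no reading), "intrinsics" (3x3 intrinsics, pixels), "pose" (4x4, takes a point from camera to world coordinates); the wrist camera has in their place "mount" (4x4, takes a point from camera to tool coordinates, whose origin is the TCP and whose axes are the flange's). Camera axes: x right, y down, z forward; pixel columns grow to the right and rows downward; lengths in m; the calibration is good to about 2 mm. A picture is of the moment at which its call begins: read the wrist's pose just before it.
- job_done(): hands the job in, once; it reports no verdict.
The state is a dict: "clock": time; "joint_pos": joint angles; "joint_vel": joint speeds; "tau": joint torques, N m; "eef_pos": TCP position; "tool_rot": TCP orientation; "ft_force": force on the tool from outside, world axes, zero at the start; "ft_torque": the same for the moment, N m; "grip_width": finger opening in m.
Only numpy, scipy, OpenCV 4.12 (cv2) and the standard library are available. Lean on these libraries where they do the work, as an engineer would, in place of code of your own. Each camera call takes 0.05 s, during which the arm holds its last target.

### The job

Make up the two orders from the stock on the bench. Into the brown cardboard carton go the white-capped amber bottle, in the middle compartment, with the green-lidded jar and the yellow soap box on either side of it; into the purple tote go the black-capped amber bottle and the orange-lidded jar. Stand every article upright on the floor of a compartment of its own, set down rather than dropped, and leave the spare blue-lidded jar and the roll of tape where they are.

Things in the scene. Friction and masses are not known exactly. Their poses are not given: they have to be found in the camera images.
- bottle_white_mid (a point): a loose amber glass bottle with a white cap and a plain white paper band, standing upright; 100 mm tall, straight round body of 42 mm diameter up to 70 mm above its underside, then a sloping shoulder, and a cap of 33 mm diameter from 82 to 100 mm. About 0.16 kg. The point is its centre, 50 mm above its underside; z points up to the cap
- bottle_black_mid (a point): a loose amber glass bottle with a black cap and a plain white paper band, standing upright; 100 mm tall, straight round body of 42 mm diameter up to 70 mm above its underside, then a sloping shoulder, and a cap of 33 mm diameter from 82 to 100 mm. About 0.16 kg. The point is its centre, 50 mm above its underside; z points up to the cap
- jar_green_mid (a point): a loose white plastic jar with a lid and a band of green, standing upright; a plain cylinder of 54 mm diameter, 70 mm tall. About 0.15 kg. The point is its centre, 35 mm above its underside; z points up to the lid
- jar_orange_mid (a point): a loose white plastic jar with a lid and a band of orange, standing upright; a plain cylinder of 54 mm diameter, 70 mm tall. About 0.15 kg. The point is its centre, 35 mm above its underside; z points up to the lid
- soap_mid (a point): a loose yellow soap box with a plain white patch on its two broad sides, standing upright; 60 mm along its x, 40 mm along its y, 70 mm tall. About 0.12 kg. The point is its centre, 35 mm above its underside; z up
- carton: a shallow open brown cardboard carton, fixed to the bench; 98 mm along its x, 244 mm along its y, outer walls 28 mm high and 4 mm thick, floor 4 mm thick. It has 3 compartments in a row along its y axis, each 90 mm (x) by 76 mm (y) inside, parted by 4 mm dividers whose tops are 20 mm above the bench; their centres lie at y = -80, 0 and +80 mm (x = 0). Origin at the centre of its underside, on the bench; z up
- tote: a shallow open purple plastic tote with a lilac divider, fixed to the bench; 98 mm along its x, 164 mm along its y, outer walls 28 mm high and 4 mm thick, floor 4 mm thick. It has 2 compartments in a row along its y axis, each 90 mm (x) by 76 mm (y) inside, parted by a 4 mm divider whose top is 20 mm above the bench; their centres lie at y = -40 and +40 mm (x = 0); a 5 mm lip runs round the outside of its rim. Origin at the centre of its underside, on the bench; z up
- jar_blue_mid (a point): a loose white plastic jar with a lid and a band of blue, standing upright; a plain cylinder of 54 mm diameter, 70 mm tall. About 0.15 kg. The point is its centre, 35 mm above its underside; z points up to the lid. It is spare stock, of neither order, and stays where it is
- tape_mid (a point): a loose roll of brown packing tape lying flat, a ring of 100 mm outer and 76 mm inner diameter, 48 mm tall; it stays where it is. The point is its centre, 24 mm above the bench
Not all that is in view belongs to the job. Of the things shaped like the part that bears soap_mid, the yellow one is meant. What is shaped like the part that bears jar_orange_mid but red is not meant.

How it is judged:
By the outcome, as a careful person would: the job done as asked, in the order asked, and still so for the second after the job is handed in, with the robot touching nothing.
It also fails if it takes over 128 s, if anything falls off the work surface, if the arm or the gripper's body presses on something with over 40 N, if the wrist force passes 120 N, or if a joint passes its speed limit or range.

## Working session

There is one attempt and no reset: what is moved stays moved. The work goes in short steps, Python scripts to look and compute and a tool call to move; the robot and the scene stay as the last step left them, time stands still between calls to the robot, and variables do not carry over. Pictures are saved under pics/ and viewed, and the job is handed in when it is done.

Besides the shell and the picture viewer there is one more tool, called after ">>>" as name(argument=value, ...) on one line, values as JSON. send_rows: Moves the arm, as the interface text tells. Its arguments: {"type":"object","properties":{"increments":{"type":"array"},"grip":{"type":"number"}},"required":["increments"]}

```bash
mkdir -p pics; ls
python3 - <<'E'
from workcell import *
import cv2,numpy as np
o=get_obs(); print(o)
for n in ["top","scene"]:
    c=camera(n); cv2.imwrite(f"pics/{n}0.png",c["color"][:,:,::-1]); np.savez(f"{n}0.npz",**c); print(n,c["intrinsics"],c["pose"],c["z_map"].min(),c["z_map"].max())
E
```

```text
pics
{'clock': 0.0, 'joint_pos': array([1.24798663e+00, 2.41414869e-01, 3.70102307e-03, 1.33520413e+00,
       7.15130275e-06, 1.57079873e+00]), 'joint_vel': array([ 0.0023997 , -0.00112541, -0.00018862,  0.00026197,  0.00023675,
        0.00045909]), 'tau': array([ 3.47891355e-04, -3.72318327e+01,  2.52407849e+01,  1.70116522e-02,
       -9.91597221e-05, -2.59610786e-07]), 'eef_pos': array([0.1584148 , 0.47357853, 0.23840315]), 'tool_rot': array([ 1.60706052e-01,  9.87001742e-01, -1.04646244e-03, -1.74007739e-04]), 'ft_force': array([-0.02108269,  0.48347075,  0.48671612]), 'ft_torque': array([0.00660273, 0.03074036, 0.03073893]), 'grip_width': 0.08548707285328318}
top [[624.50974203   0.         326.00576436]
 [  0.         624.50974203 243.30894186]
 [  0.           0.           1.        ]] [[ 0.00535625 -0.99872163  0.0502635   0.40462965]
 [-0.99997979 -0.00517724  0.00369092  0.08506655]
 [-0.00342598 -0.05028226 -0.99872917  1.53027958]
 [ 0.          0.          0.          1.        ]] 0.0 2.360602
scene [[573.27195583   0.         317.18342254]
 [  0.         573.27195583 226.21037021]
 [  0.           0.           1.        ]] [[-0.68138619  0.58928417 -0.43411638  1.01045029]
 [ 0.73186367  0.54092975 -0.41445213  0.60067273]
 [-0.00940361 -0.60011597 -0.79985774  1.03886379]
 [ 0.          0.          0.          1.        ]] 0.0 3.2244618
```

View pics/top0.png

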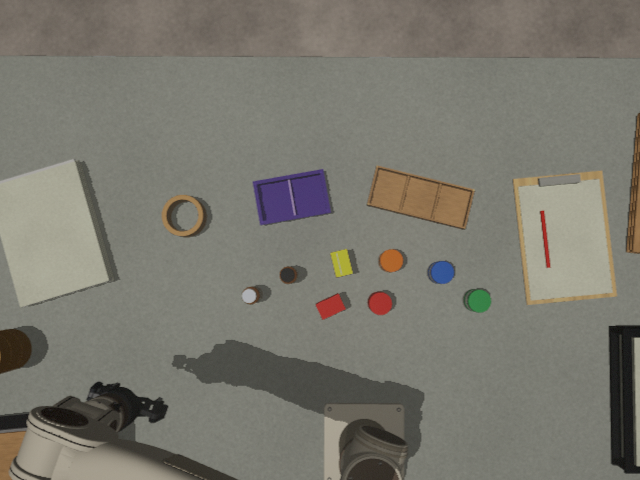

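View pics/scene0.png

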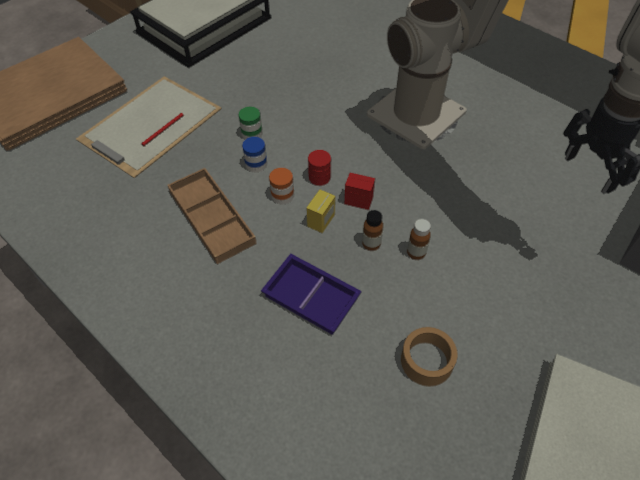

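The top view shows the wanted items at these pixels: white-cap bottle (251,296), black-cap bottle (289,275), yellow soap (342,263), orange jar (391,260) and green jar (479,300). The tote is at (292,197) and the carton at (421,197). Possible mix-ups are the red jar (381,303), the red box (331,306) and the blue jar (442,272). The tape is at (184,216).

```bash
cat > h.py <<'E'
import cv2,numpy as np
def load(n): return dict(np.load(n))
def ray(c,uv,z):
    K,T=c["intrinsics"],c["pose"]; uv=np.atleast_2d(uv).astype(float)
    d=np.c_[(uv[:,0]-K[0,2])/K[0,0],(uv[:,1]-K[1,2])/K[1,1],np.ones(len(uv))]@T[:3,:3].T
    s=(z-T[2,3])/d[:,2]; return T[:3,3]+s[:,None]*d
def cloud(c):
    K,T=c["intrinsics"],c["pose"]; z=c["z_map"]; v,u=np.mgrid[:480,:640]
    P=np.stack([(u-K[0,2])/K[0,0]*z,(v-K[1,2])/K[1,1]*z,z],-1)
    return P@T[:3,:3].T+T[:3,3]
E
cat > m.py <<'E'
from h import *
np.set_printoptions(precision=4,suppress=True)
for cam in ["top","scene"]:
    c=load(cam+"0.npz"); P=cloud(c); hsv=cv2.cvtColor(c["color"],cv2.COLOR_RGB2HSV)
    if cam=="top":
        cen=dict(white=(251,296,.1),black=(289,275,.1),soap=(342,263,.07),orange=(391,260,.07),green=(479,300,.07),blue=(442,272,.07),redjar=(381,303,.07),redbox=(331,306,.07),tape=(184,216,.048))
    else:
        cen=dict(white=(421,228,.1),black=(374,217,.1),soap=(322,200,.07),orange=(281,178,.07),green=(250,115,.07),blue=(254,147,.07),redjar=(319,158,.07),redbox=(360,184,.07),tape=(430,345,.048))
    for n,(u,v,h) in cen.items():
        r=40 if n=="tape" else 22
        w=np.zeros((480,640),bool); w[v-r:v+r,u-r:u+r]=1
        q=ray(c,(u,v),h)[0]
        near=np.hypot(P[...,0]-q[0],P[...,1]-q[1])<(.07 if n=="tape" else .04)
        m=w&near&(abs(P[...,2]-h)<.008)
        vs,us=np.nonzero(m)
        if len(us)<5: print(cam,n,"few",len(us)); continue
        rr=ray(c,np.c_[us,vs],h)
        (a,b),s,ang=cv2.minAreaRect((rr[:,:2]*1000).astype(np.float32))
        print(cam,n,len(us),"zmed %.4f"%np.median(P[m][:,2]),"mean",rr[:,:2].mean(0),"rect",np.array([a,b])/1000,np.array(s),ang, "col",np.median(hsv[m],0))
    for n,(u,v,r) in (dict(tote=(292,197,50),carton=(421,197,65)) if cam=="top" else dict(tote=(311,293,58),carton=(211,214,60))).items():
        w=np.zeros((480,640),bool); w[v-r:v+r,u-r:u+r]=1
        q=ray(c,(u,v),.02)[0]
        near=np.hypot(P[...,0]-q[0],P[...,1]-q[1])<.15
        H=hsv
        m=w&near&((H[...,0]>115)&(H[...,0]<150)&(H[...,1]>80) if n=="tote" else (H[...,0]<20)&(H[...,1]>70)&(H[...,2]>40)&(abs(P[...,2]-.0)<.035))
        m=m.astype(np.uint8); k,l,st,_=cv2.connectedComponentsWithStats(m); i=1+np.argmax(st[1:,4]); vs,us=np.nonzero(l==i)
        hi=P[l==i][:,2]; g=(hi>.021)&(hi<.036)
        for h,g2 in((.028,g),(.028,hi>-1)):
            rr=ray(c,np.c_[us,vs][g2],h)
            if len(rr)<10: continue
            (a,b),s,ang=cv2.minAreaRect((rr[:,:2]*1000).astype(np.float32)); print(cam,n,len(rr),np.array([a,b])/1000,s,ang)
        if cam=="top": print(np.percentile(hi,[2,25,50,75,98]))
E
python3 m.py
```

```text
top white 160 zmed 0.0989 mean [0.3563 0.2654] rect [0.3563 0.2656] [30.7712 30.5641] 45.559661865234375 col [105.   6. 175.]
top black 158 zmed 0.0991 mean [0.4039 0.1781] rect [0.4047 0.1781] [29.7058 29.784 ] 0.3088650107383728 col [18. 20. 52.]
top soap 429 zmed 0.0692 mean [0.4324 0.0539] rect [0.4323 0.054 ] [59.5123 39.6671] 14.24024486541748 col [ 30. 173. 171.]
top orange 412 zmed 0.0692 mean [ 0.4392 -0.0632] rect [ 0.4393 -0.0634] [52.7406 51.3613] 45.183494567871094 col [ 13. 188. 172.]
top green 421 zmed 0.0694 mean [ 0.3459 -0.2675] rect [ 0.3455 -0.2676] [51.0544 53.5368] 0.31162646412849426 col [ 66. 143. 127.]
top blue 415 zmed 0.0694 mean [ 0.4121 -0.1815] rect [ 0.4125 -0.1818] [51.3034 53.6998] 0.3025353252887726 col [110. 164. 148.]
top redjar 411 zmed 0.0691 mean [ 0.339  -0.0374] rect [ 0.339  -0.0378] [52.5096 51.086 ] 45.240379333496094 col [  2. 181. 162.]
top redbox 437 zmed 0.0695 mean [0.3308 0.0791] rect [0.3307 0.079 ] [40.0357 59.6171] 25.442975997924805 col [  2. 181. 164.]
top tape 597 zmed 0.0467 mean [0.5442 0.4326] rect [0.5445 0.4326] [99.219 98.
[... 1320 characters left out ...]
0.3402 -0.0301] [60.261  51.1419] 42.42586135864258 col [  0. 188. 126.]
scene redbox 443 zmed 0.0715 mean [0.3314 0.0862] rect [0.3319 0.0864] [49.537  61.2739] 25.692407608032227 col [  0. 188. 126.]
scene tape 1061 zmed 0.0490 mean [0.5456 0.4402] rect [0.545  0.4392] [102.5172  98.6598] 11.303064346313477 col [ 16. 121. 121.]
scene tote 1268 [0.5912 0.1791] (110.10063171386719, 174.17759704589844) 10.40127182006836
scene tote 4001 [0.5931 0.1793] (113.76207733154297, 174.54298400878906) 10.387833595275879
scene carton 785 [ 0.5938 -0.131 ] (251.57652282714844, 99.44452667236328) 76.27493286132812
scene carton 4104 [ 0.5962 -0.1268] (260.8437194824219, 101.9465103149414) 76.27493286132812
```

```bash
python3 -c "
import cv2
a=cv2.imread('pics/top0.png')[150:330,220:510];cv2.imwrite('pics/crop0.png',cv2.resize(a,None,fx=2.7,fy=2.7,interpolation=2))"
```

```text
(no output)
```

View pics/crop0.png

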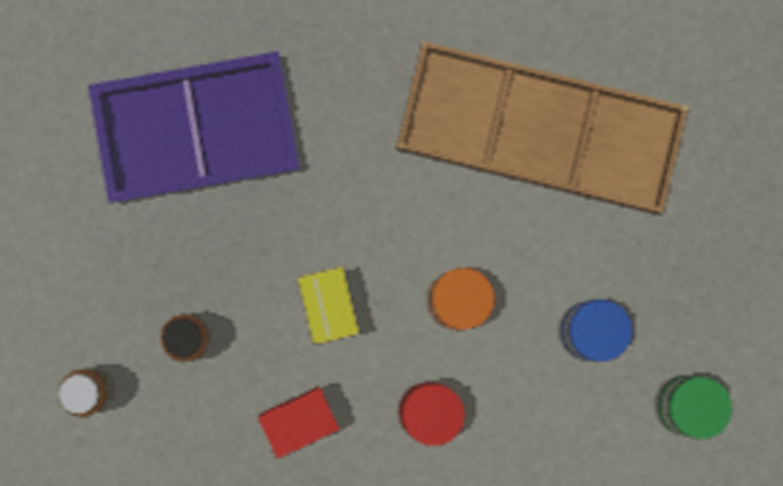

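The crop confirms the choices, and the two red ones are decoys. But the top and scene cameras disagree by about 7 mm in y, so I'll check against the base plate and the wrist camera.

```bash
cat > plan.py <<'E'
import sys,numpy as np
from scipy.spatial.transform import Rotation as R
from workcell import *
# usage: plan.py x y z yawdeg(jaw axis from world x)
def state():
    o=get_obs(); r=R.from_quat(o["tool_rot"]).as_matrix()
    return o,r
def plan(x,y,z,yaw,show=True):
    o,r=state(); p=np.array(o["eef_pos"])
    cur=np.degrees(np.arctan2(r[1,1],r[0,1])); d=(yaw-cur+90)%180-90   # world yaw change
    tgt=R.from_euler('z',d,degrees=True).as_matrix()@r
    # level: z axis exactly down
    y_=np.array([np.cos(np.radians(cur+d)),np.sin(np.radians(cur+d)),0]); z_=np.array([0,0,-1.]); x_=np.cross(y_,z_)
    tgt=np.c_[x_,y_,z_]
    rv=R.from_matrix(r.T@tgt).as_rotvec(degrees=True)/10
    sh_new=tgt.T@(np.array([x,y,z])-p)/.05
    sh_old=r.T@(np.array([x,y,z])-p)/.05
    print("t %.2f pos %s yaw %.2f tilt %.2f grip %.4f F %s"%(o["clock"],p.round(4),cur,np.degrees(np.arccos(-r[2,2])),o["grip_width"],o["ft_force"].round(1)))
    print("turn",rv.round(3),"shift before-turn axes",sh_old.round(3),"after-turn axes",sh_new.round(3))
if __name__=="__main__": plan(*map(float,sys.argv[1:5]))
E
python3 plan.py .30 .27 .24 0
python3 -c "
import cv2
a=cv2.imread('pics/top0.png')[390:480,300:440];cv2.imwrite('pics/base.png',cv2.resize(a,None,fx=5,fy=5,interpolation=2))
from h import *
c=load('top0.npz')
print(ray(c,[(324,405),(404,405),(330,409),(398,409)],.01))
P=cloud(c);print(P[420,330],P[408,360])
"
```

```text
t 0.10 pos [0.1584 0.4737 0.2385] yaw 71.50 tilt 0.11 grip 0.0853 F [ 0.3 -0.  -0.1]
turn [-9.00e-03  7.00e-03  7.15e+00] shift before-turn axes [-3.977 -2.965 -0.024] after-turn axes [-4.073  2.831 -0.03 ]
[[ 0.09158166  0.0934245   0.01      ]
 [ 0.09274797 -0.09898113  0.01      ]
 [ 0.08215996  0.07894041  0.01      ]
 [ 0.08315451 -0.08455233  0.01      ]]
[0.05634411 0.07881436 0.01132271] [0.08415273 0.00660126 0.0060883 ]
```

View pics/base.png

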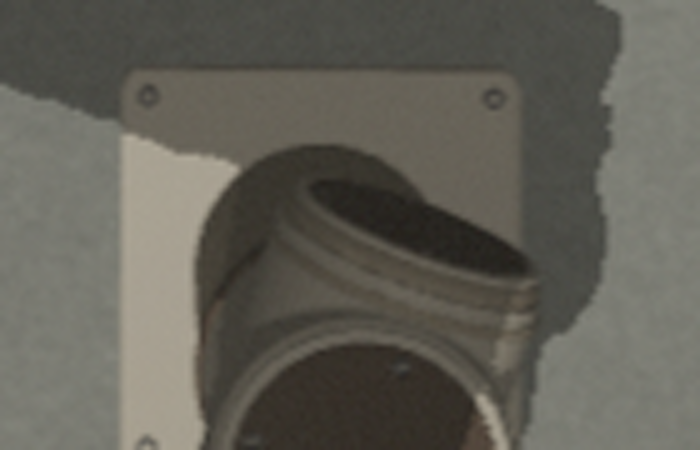

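The base plate puts the top camera about 3 mm off in −y, so the truth lies roughly midway between the two cameras. I'll refine this with the wrist camera.

>>> send_rows(increments=[[[-0.66,-0.49,0,0,0,0],[-0.66,-0.49,0,0,0,0],[-0.66,-0.49,0,0,0,0],[-0.66,-0.49,0,0,0,0],[-0.66,-0.49,0,0,0,0],[-0.66,-0.49,0,0,0,0],[0,0,0,0,0,0.9],[0,0,0,0,0,0.9]]])

```text
clock: 1.1
eef_pos: [0.2999, 0.2711, 0.239]
tool_rot: [0.316, 0.949, -0.0, -0.0]
ft_force: [0.5, -0.1, -0.8]
grip_width: 0.0853
```

>>> send_rows(increments=[[[0,0,0,0,0,0.9],[0,0,0,0,0,0.9],[0,0,0,0,0,0.9],[0,0,0,0,0,0.9],[0,0,0,0,0,0.9],[0,0,0,0,0,0.85],[0,0,0,0,0,0]]])

```text
clock: 1.98
eef_pos: [0.2995, 0.2717, 0.239]
tool_rot: [0.706, 0.708, -0.0, -0.0]
ft_force: [-0.5, 0.4, -0.1]
grip_width: 0.0853
```

```bash
cat > wr.py <<'E'
import sys
from h import *
from workcell import *
from scipy.spatial.transform import Rotation as R
def wrist(name):
    o=get_obs(); c=camera("wrist")
    T=np.eye(4); T[:3,:3]=R.from_quat(o["tool_rot"]).as_matrix(); T[:3,3]=o["eef_pos"]
    c["pose"]=T@c["mount"]; np.savez(name+".npz",**c); cv2.imwrite("pics/%s.png"%name,c["color"][:,:,::-1]); return c
if __name__=="__main__":
    c=wrist(sys.argv[1]); print(c["mount"].round(4),c["pose"].round(4),c["intrinsics"][0,0])
E
python3 plan.py .30 .27 .24 0; python3 wr.py w1
```

```text
t 1.98 pos [0.2995 0.2717 0.239 ] yaw 0.11 tilt 0.05 grip 0.0853 F [-0.5  0.4 -0.1]
turn [-0.004  0.004  0.011] shift before-turn axes [-0.035  0.009 -0.021] after-turn axes [-0.035  0.009 -0.021]
[[-6.000e-04 -9.613e-01 -2.755e-01  6.970e-02]
 [ 1.000e+00 -4.000e-04 -1.100e-03 -6.000e-04]
 [ 9.000e-04 -2.755e-01  9.613e-01 -1.346e-01]
 [ 0.000e+00  0.000e+00  0.000e+00  1.000e+00]] [[ 1.      0.0016 -0.0012  0.2989]
 [ 0.0012 -0.9611 -0.2761  0.3415]
 [-0.0016  0.2761 -0.9611  0.3736]
 [ 0.      0.      0.      1.    ]] 373.68253445421414
```

View pics/w1.png

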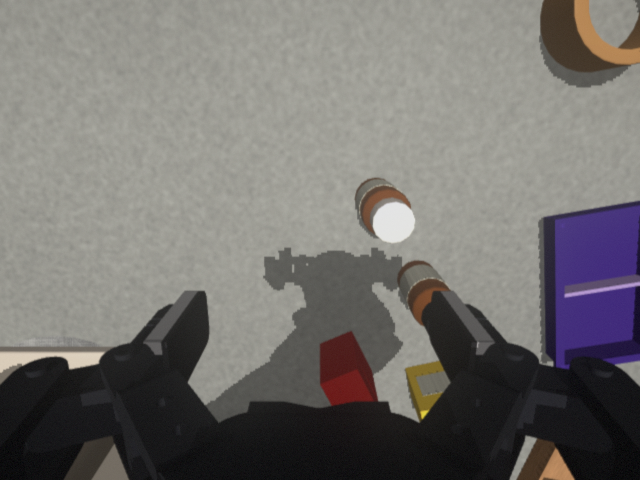

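Run:
```python
from h import *
c=load("w1.npz"); P=cloud(c)
m=(c["color"].min(-1)>190); k,l,st,ce=cv2.connectedComponentsWithStats(m.astype(np.uint8)); 
for i in range(1,k):
    if st[i,4]>300: print(ce[i],st[i],ray(c,ce[i],.1),np.median(P[l==i],0))
```

```text
[393.525      222.08409091] [ 373  202   42   41 1320] [[0.35523519 0.269289   0.1       ]] [0.35517052 0.26932526 0.10002691]
```

The wrist view puts the white cap at pixel (393,222), which is (0.355,0.269) at z = 0.100. That is midway between the other two cameras, so I'll use the averages. Next I move over the bottle.

```bash
python3 plan.py .3555 .269 .042 -13.7
```

```text
t 2.02 pos [0.2996 0.2718 0.239 ] yaw 0.15 tilt 0.04 grip 0.0859 F [ 0.5  0.1 -1. ]
turn [-0.003  0.003  1.385] shift before-turn axes [-0.056  1.121  3.94 ] after-turn axes [0.211 1.1   3.941]
```

>>> send_rows(increments=[[[0,0,0,0,0,0.69],[0,0,0,0,0,0.69],[0.1,0.55,0,0,0,0],[0.11,0.55,0,0,0,0],[0,0,0.8,0,0,0],[0,0,0.8,0,0,0],[0,0,0,0,0,0]]])

```text
clock: 2.9
eef_pos: [0.3534, 0.2672, 0.1566]
tool_rot: [0.786, 0.618, -0.004, -0.0]
ft_force: [-0.1, -0.7, 0.7]
grip_width: 0.0852
```

```bash
python3 plan.py .3555 .269 .042 -13.7; python3 wr.py w2 >/dev/null
```

```text
t 2.90 pos [0.3534 0.2672 0.1566] yaw -13.71 tilt 0.44 grip 0.0852 F [-0.1 -0.7  0.7]
turn [-0.028  0.034 -0.001] shift before-turn axes [0.058 0.043 2.292] after-turn axes [0.044 0.032 2.292]
```

View pics/w2.png

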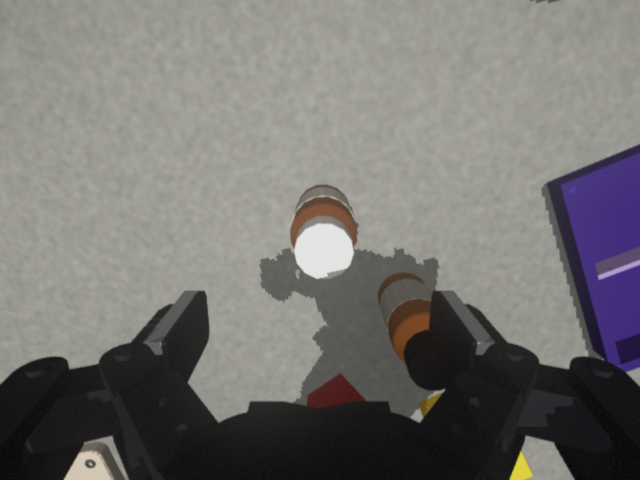

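The white cap sits centred between the fingers at (323,248). I'll descend and grip.

>>> send_rows(increments=[[[0.06,0.04,0,-0.03,0.03,0],[0,0,0.7,0,0,0],[0,0,0.7,0,0,0],[0,0,0.5,0,0,0],[0,0,0.3,0,0,0],[0,0,0.1,0,0,0],[0,0,0,0,0,0]]])

```text
clock: 3.82
eef_pos: [0.3599, 0.2727, 0.0453]
tool_rot: [0.787, 0.617, 0.005, 0.0]
ft_force: [-0.1, -0.3, 0.3]
grip_width: 0.0854
```

```bash
python3 plan.py .3555 .269 .042 -13.7
```

```text
t 3.83 pos [0.3599 0.2727 0.0453] yaw -13.78 tilt 0.55 grip 0.0854 F [-0.1 -0.3  0.3]
turn [ 0.038 -0.039 -0.007] shift before-turn axes [-0.093 -0.069  0.066] after-turn axes [-0.092 -0.069  0.067]
```

>>> send_rows(increments=[[[0,0,0,0,0,0],[0,0,0,0,0,0]]])

```text
clock: 4.08
eef_pos: [0.3596, 0.2724, 0.0451]
tool_rot: [0.787, 0.617, 0.005, 0.0]
ft_force: [-0.2, 0.6, 0.1]
grip_width: 0.086
```

```bash
python3 plan.py .3555 .269 .042 -13.7
```

```text
t 4.08 pos [0.3596 0.2724 0.0451] yaw -13.79 tilt 0.52 grip 0.0860 F [-0.2  0.6  0.1]
turn [ 0.036 -0.037 -0.009] shift before-turn axes [-0.085 -0.064  0.061] after-turn axes [-0.084 -0.063  0.062]
```

>>> send_rows(increments=[[[-0.085,-0.064,0.05,0.036,-0.037,0],[0,0,0,0,0,0],[0,0,0,0,0,0]]])

```text
clock: 4.45
eef_pos: [0.3549, 0.2685, 0.0417]
tool_rot: [0.787, 0.617, -0.001, -0.0]
ft_force: [-1.5, 0.6, 0.3]
grip_width: 0.0856
```

```bash
python3 plan.py .3555 .269 .042 -13.7
```

```text
t 4.45 pos [0.3549 0.2685 0.0417] yaw -13.80 tilt 0.10 grip 0.0856 F [-1.5  0.6  0.3]
turn [-0.007  0.008 -0.01 ] shift before-turn axes [ 0.013  0.01  -0.006] after-turn axes [ 0.013  0.01  -0.006]
```

>>> send_rows(increments=[[[0,0,0,0,0,0],[0,0,0,0,0,0],[0,0,0,0,0,0],[0,0,0,0,0,0]]], grip=1)

```text
clock: 4.95
eef_pos: [0.3553, 0.2687, 0.0421]
tool_rot: [0.787, 0.617, -0.0, 0.0]
ft_force: [0.5, -1.2, 3.6]
grip_width: 0.0403
```

```bash
python3 plan.py .3555 .269 .042 -13.7
```

```text
t 4.95 pos [0.3553 0.2687 0.0421] yaw -13.80 tilt 0.05 grip 0.0403 F [ 0.5 -1.2  3.6]
turn [-0.002  0.005 -0.01 ] shift before-turn axes [0.007 0.003 0.002] after-turn axes [0.007 0.003 0.002]
```

Gripped at 40 mm. Now I'll lift and carry it to the carton.

>>> send_rows(increments=[[[0,0,-0.2,0,0,0],[0,0,-0.5,0,0,0],[0,0,-0.8,0,0,0],[0,0,-0.8,0,0,0],[0,0,-0.5,0,0,0],[0,0,0,0,0,0],[0,0,0,0,0,0]]])

```text
clock: 5.82
eef_pos: [0.3544, 0.2682, 0.1807]
tool_rot: [0.787, 0.617, -0.002, -0.0]
ft_force: [0.1, -0.2, -2.0]
grip_width: 0.0407
```

```bash
python3 plan.py .5938 -.1345 .18 -13.7
```

```text
t 5.83 pos [0.3544 0.2682 0.1807] yaw -13.79 tilt 0.20 grip 0.0407 F [ 0.1 -0.2 -2. ]
turn [-0.013  0.015 -0.009] shift before-turn axes [-6.68   6.57   0.017] after-turn axes [-6.691  6.559  0.015]
```

>>> send_rows(increments=[[[-0.5,0.5,0,0,0,0],[-0.7,0.69,0,0,0,0],[-0.7,0.69,0,0,0,0],[-0.7,0.69,0,0,0,0],[-0.7,0.69,0,0,0,0],[-0.7,0.69,0,0,0,0],[-0.7,0.69,0,0,0,0],[-0.7,0.66,0,0,0,0]]])

```text
clock: 6.82
eef_pos: [0.5476, -0.0581, 0.1795]
tool_rot: [0.787, 0.617, -0.002, -0.001]
ft_force: [-0.1, 0.2, -1.6]
grip_width: 0.0406
```

>>> send_rows(increments=[[[-0.4,0.4,0,0,0,0],[0,0,0,0,0,0],[0,0,0,0,0,0],[0,0,0,0,0,0]]])

```text
clock: 7.32
eef_pos: [0.5619, -0.0798, 0.1812]
tool_rot: [0.786, 0.618, -0.001, -0.001]
ft_force: [-0.5, 1.0, -0.7]
grip_width: 0.0406
```

```bash
python3 plan.py .5938 -.1345 .18 -13.7;  python3 wr.py w3 >/dev/null
```

```text
t 7.33 pos [ 0.5619 -0.0798  0.1812] yaw -13.71 tilt 0.17 grip 0.0406 F [-0.5  1.  -0.7]
turn [-0.016  0.007 -0.001] shift before-turn axes [-0.911  0.879  0.023] after-turn axes [-0.912  0.878  0.024]
```

View pics/w3.png

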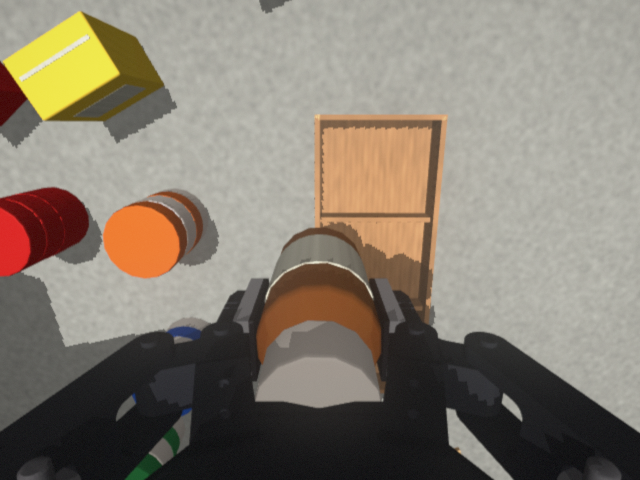

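The carton's +y end is in view, with rim corners at about (316,116) and (446,117) and the divider at row 216. I'll use these to refine its pose.

Run:
```python
from h import *
c=load("w3.npz")
hsv=cv2.cvtColor(c["color"],cv2.COLOR_RGB2HSV)
m=((hsv[...,0]<22)&(hsv[...,1]>70)).astype(np.uint8); m[:,:300]=0;m[:90]=0;m[210:]=0
vs,us=np.nonzero(m)
P=cloud(c)
q=P[vs,us]; g=abs(q[:,2]-.028)<.006
a=cv2.minAreaRect((ray(c,np.c_[us,vs][g],.028)[:,:2]*1000).astype(np.float32)); print(a)
p=ray(c,[(316,116),(446,117)],.028); print(p)
th=np.radians(-13.7); ex=np.array([np.cos(th),np.sin(th)]); ey=np.array([-ex[1],ex[0]])
w=ray(c,np.c_[us,vs][g],.028)[:,:2]; s=w@ex; t=w@ey
print(s.min(),s.max(),t.max(), "angle",np.degrees(np.arctan2(*(p[1]-p[0])[[1,0]])))
cx=(s.min()+s.max())/2; cy=t.max()-.122; print("centre",cx*ex+cy*ey)
print("divider", (ray(c,(375,216),.02)[0,:2]@ey-.04-cy))
print("top est", np.array([.5938,-.1345])@ex, np.array([.5938,-.1345])@ey, cx,cy)
```

```text
((614.6203002929688, -52.04853439331055), (70.86288452148438, 97.37877655029297), 76.2447280883789)
[[ 0.57648002 -0.0069593   0.028     ]
 [ 0.669289   -0.03040282  0.028     ]]
0.5607374228939468 0.6581831222908092 0.13047604201638313 angle -14.176348777152135
centre [ 0.59412804 -0.13610855]
divider 0.0034716754677206127
top est 0.6087605981004279 0.009961134494080946 0.609460272592378 0.008476042016383134
```

```bash
python3 plan.py .594 -.135 .18 -13.75
```

```text
t 7.38 pos [ 0.5622 -0.0798  0.1816] yaw -13.71 tilt 0.13 grip 0.0407 F [ 0.2 -1.1 -1.5]
turn [-0.011  0.007  0.004] shift before-turn axes [-0.921  0.88   0.031] after-turn axes [-0.92   0.881  0.032]
```

>>> send_rows(increments=[[[-0.46,0.44,0,0,0,0],[-0.46,0.44,0,0,0,0],[0,0,0,0,0,0],[0,0,0.4,0,0,0],[0,0,0.8,0,0,0],[0,0,0.7,0,0,0],[0,0,0.2,0,0,0],[0,0,0,0,0,0]]])

```text
clock: 8.38
eef_pos: [0.5941, -0.1353, 0.0769]
tool_rot: [0.787, 0.617, -0.001, -0.0]
ft_force: [0.7, -0.1, -0.9]
grip_width: 0.0407
```

>>> send_rows(increments=[[[0,0,0,0,0,0],[0,0,0,0,0,0]]])

```text
clock: 8.62
eef_pos: [0.5956, -0.1363, 0.0786]
tool_rot: [0.787, 0.617, 0.0, 0.001]
ft_force: [0.7, 0.0, -1.8]
grip_width: 0.0407
```

```bash
python3 plan.py .594 -.135 .046 -13.75
```

```text
t 8.62 pos [ 0.5956 -0.1363  0.0786] yaw -13.79 tilt 0.14 grip 0.0407 F [ 0.7  0.  -1.8]
turn [ 0.012  0.007 -0.004] shift before-turn axes [ 0.02  -0.038  0.652] after-turn axes [ 0.019 -0.037  0.652]
```

>>> send_rows(increments=[[[0.02,-0.03,0.3,0,0,0],[0,0,0.2,0,0,0],[0,0,0.1,0,0,0],[0,0,0,0,0,0],[0,0,0,0,0,0]]])

```text
clock: 9.25
eef_pos: [0.5931, -0.1349, 0.0465]
tool_rot: [0.787, 0.617, -0.001, -0.0]
ft_force: [-0.1, 0.4, -0.5]
grip_width: 0.0407
```

```bash
python3 plan.py .594 -.135 .046 -13.75
```

```text
t 9.25 pos [ 0.5931 -0.1349  0.0465] yaw -13.80 tilt 0.10 grip 0.0407 F [-0.1  0.4 -0.5]
turn [-0.007  0.007 -0.005] shift before-turn axes [0.002 0.017 0.011] after-turn axes [0.002 0.017 0.011]
```

>>> send_rows(increments=[[[0,0,0.02,0,0,0],[0,0,0,0,0,0],[0,0,0,0,0,0]]])

```text
clock: 9.62
eef_pos: [0.5933, -0.1349, 0.0461]
tool_rot: [0.787, 0.617, -0.001, 0.0]
ft_force: [-0.8, -0.7, 1.6]
grip_width: 0.0408
```

```bash
python3 plan.py .594 -.135 .046 -13.75; sleep 0; python3 plan.py .594 -.135 .046 -13.75
```

```text
t 9.62 pos [ 0.5933 -0.1349  0.0461] yaw -13.80 tilt 0.08 grip 0.0408 F [-0.8 -0.7  1.6]
turn [-0.003  0.007 -0.005] shift before-turn axes [0.002 0.014 0.002] after-turn axes [0.002 0.014 0.002]
t 9.62 pos [ 0.5933 -0.1349  0.0461] yaw -13.80 tilt 0.08 grip 0.0408 F [-0.8 -0.7  1.6]
turn [-0.003  0.007 -0.005] shift before-turn axes [0.002 0.014 0.002] after-turn axes [0.002 0.014 0.002]
```

It has touched down: the vertical force went from −1.6 to +1.6 N. I'll release.

>>> send_rows(increments=[[[0,0,0,0,0,0],[0,0,0,0,0,0],[0,0,0,0,0,0],[0,0,0,0,0,0]]], grip=0)

```text
clock: 10.12
eef_pos: [0.5931, -0.1349, 0.0458]
tool_rot: [0.787, 0.617, -0.001, -0.0]
ft_force: [-0.6, -0.9, 0.7]
grip_width: 0.0853
```

>>> send_rows(increments=[[[0,0,-0.3,0,0,0],[0,0,-0.8,0,0,0],[0,0,-0.8,0,0,0],[0,0,-0.6,0,0,0],[0,0,0,0,0,0],[0,0,0,0,0,0]]])

```text
clock: 10.88
eef_pos: [0.593, -0.1347, 0.1708]
tool_rot: [0.787, 0.617, -0.001, -0.0]
ft_force: [0.5, 0.6, 0.2]
grip_width: 0.0853
```

```bash
python3 plan.py .346 -.264 .18 -13.75; python3 wr.py w4 >/dev/null
```

```text
t 10.88 pos [ 0.593  -0.1347  0.1708] yaw -13.80 tilt 0.10 grip 0.0853 F [0.5 0.6 0.2]
turn [-0.007  0.007 -0.005] shift before-turn axes [-3.69  -4.181 -0.174] after-turn axes [-3.686 -4.184 -0.183]
```

View pics/w4.png

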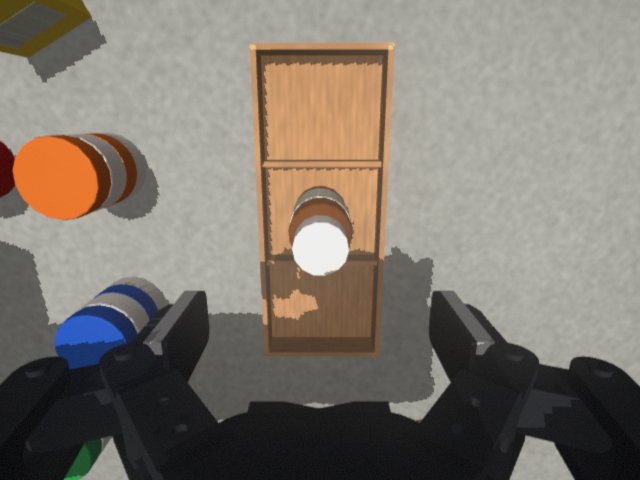

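The white bottle is standing at (320,245) in the middle compartment. The green jar is next.

>>> send_rows(increments=[[[-0.4,-0.4,0,0,0,0],[-0.6,-0.7,0,0,0,0],[-0.6,-0.7,0,0,0,0],[-0.6,-0.7,0,0,0,0],[-0.6,-0.7,0,0,0,0],[-0.5,-0.6,0,0,0,0],[-0.39,-0.38,0,0,0,0],[0,0,0,0,0,0]]])

```text
clock: 11.92
eef_pos: [0.3443, -0.2641, 0.1702]
tool_rot: [0.788, 0.616, -0.001, -0.001]
ft_force: [0.4, -0.0, 0.1]
grip_width: 0.0856
```

>>> send_rows(increments=[[[0,0,0,0,0,0],[0,0,0,0,0,0]]])

```text
clock: 12.18
eef_pos: [0.347, -0.2636, 0.1709]
tool_rot: [0.787, 0.618, -0.001, -0.0]
ft_force: [-0.8, 0.8, -0.6]
grip_width: 0.0854
```

```bash
python3 plan.py .346 -.264 .04 -13.75; python3 wr.py w5 >/dev/null
python3 - <<'E'
from h import *
c=load("w5.npz"); P=cloud(c); hsv=cv2.cvtColor(c["color"],cv2.COLOR_RGB2HSV)
m=(abs(hsv[...,0].astype(int)-66)<15)&(hsv[...,1]>90)&(abs(P[...,2]-.07)<.003)
vs,us=np.nonzero(m); w=ray(c,np.c_[us,vs],.07)[:,:2]; print(len(us),us.mean(),vs.mean(),w.mean(0),cv2.minAreaRect((w*1000).astype(np.float32)))
E
```

```text
t 12.18 pos [ 0.347  -0.2636  0.1709] yaw -13.72 tilt 0.09 grip 0.0854 F [-0.8  0.8 -0.6]
turn [-0.008  0.005  0.003] shift before-turn axes [-0.01  -0.014  2.619] after-turn axes [-0.012 -0.017  2.619]
4814 318.30307436643125 234.29891981719985 [ 0.34558473 -0.26453743] ((345.6071472167969, -264.919677734375), (52.22966003417969, 52.151390075683594), 76.26587677001953)
```

View pics/w5.png

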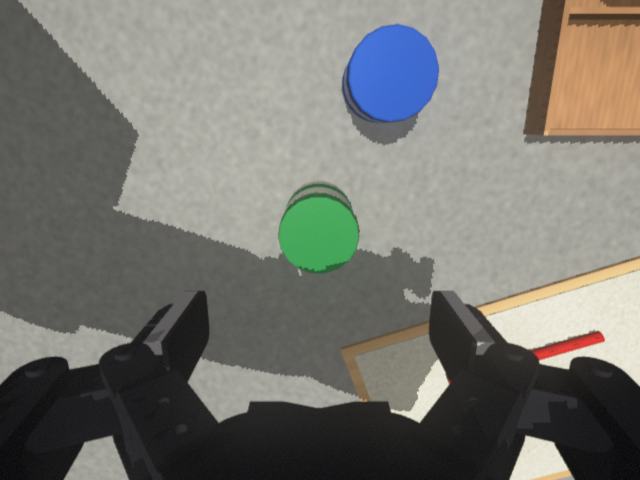

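The wrist view puts the green jar at (318,234), or (0.3456,−0.2645), which matches the average. I'll descend, grip and lift.

>>> send_rows(increments=[[[-0.02,-0.02,0.4,0,0,0],[0,0,0.8,0,0,0],[0,0,0.7,0,0,0],[0,0,0.4,0,0,0],[0,0,0.2,0,0,0],[0,0,0.1,0,0,0],[0,0,0,0,0,0],[0,0,0,0,0,0]]])

```text
clock: 13.22
eef_pos: [0.3456, -0.2654, 0.042]
tool_rot: [0.787, 0.617, -0.001, 0.001]
ft_force: [-0.4, -0.4, -0.5]
grip_width: 0.0855
```

>>> send_rows(increments=[[[0,0,0,0,0,0],[0,0,0,0,0,0],[0,0,0,0,0,0],[0,0,0,0,0,0]]], grip=1)

```text
clock: 13.72
eef_pos: [0.3455, -0.2653, 0.0421]
tool_rot: [0.787, 0.617, -0.001, 0.001]
ft_force: [0.0, 1.2, 5.6]
grip_width: 0.0528
```

```bash
python3 plan.py .346 -.264 .04 -13.75
```

```text
t 13.72 pos [ 0.3455 -0.2653  0.0421] yaw -13.80 tilt 0.11 grip 0.0528 F [0.  1.2 5.6]
turn [ 0.003  0.01  -0.005] shift before-turn axes [0.029 0.004 0.042] after-turn axes [0.028 0.004 0.042]
```

>>> send_rows(increments=[[[0,0,-0.2,0,0,0],[0,0,-0.5,0,0,0],[0,0,-0.8,0,0,0],[0,0,-0.6,0,0,0],[0,0,-0.3,0,0,0],[0,0,0,0,0,0]]])

```text
clock: 14.48
eef_pos: [0.3457, -0.2653, 0.1626]
tool_rot: [0.787, 0.617, -0.0, 0.001]
ft_force: [0.3, 0.7, -2.3]
grip_width: 0.0527
```

```bash
python3 plan.py .575 -.2127 .16 -13.75
```

```text
t 14.47 pos [ 0.3457 -0.2653  0.1626] yaw -13.80 tilt 0.16 grip 0.0527 F [ 0.3  0.7 -2.3]
turn [ 0.009  0.014 -0.005] shift before-turn axes [2.116 4.203 0.053] after-turn axes [2.112 4.204 0.051]
```

>>> send_rows(increments=[[[0.22,0.4,0,0,0,0],[0.4,0.8,0,0,0,0],[0.4,0.8,0,0,0,0],[0.4,0.8,0,0,0,0],[0.4,0.8,0,0,0,0],[0.29,0.6,0,0,0,0],[0,0,0,0,0,0],[0,0,0,0,0,0]]])

```text
clock: 15.48
eef_pos: [0.5729, -0.2121, 0.1593]
tool_rot: [0.787, 0.617, -0.002, -0.002]
ft_force: [-1.0, -0.3, -3.0]
grip_width: 0.0527
```

```bash
python3 plan.py .575 -.2127 .08 -13.75
```

```text
t 15.47 pos [ 0.5729 -0.2121  0.1593] yaw -13.79 tilt 0.28 grip 0.0527 F [-1.  -0.3 -3. ]
turn [-0.027  0.006 -0.004] shift before-turn axes [0.    0.051 1.586] after-turn axes [-1.000e-03  4.400e-02  1.586e+00]
```

>>> send_rows(increments=[[[0,0,0.4,0,0,0],[0,0,0.7,0,0,0],[0,0,0.5,0,0,0],[0,0,0,0,0,0],[0,0,0,0,0,0],[0,0,0,0,0,0]]])

```text
clock: 16.23
eef_pos: [0.575, -0.2131, 0.0828]
tool_rot: [0.787, 0.617, -0.0, 0.001]
ft_force: [0.5, -0.2, -2.4]
grip_width: 0.0527
```

```bash
python3 plan.py .575 -.2127 .046 -13.75
```

```text
t 16.23 pos [ 0.575  -0.2131  0.0828] yaw -13.81 tilt 0.15 grip 0.0527 F [ 0.5 -0.2 -2.4]
turn [ 0.012  0.009 -0.006] shift before-turn axes [ 0.009 -0.003  0.735] after-turn axes [ 0.008 -0.002  0.735]
```

>>> send_rows(increments=[[[0,0,0.3,0,0,0],[0,0,0.3,0,0,0],[0,0,0.1,0,0,0],[0,0,0.03,0,0,0],[0,0,0,0,0,0],[0,0,0,0,0,0]]])

```text
clock: 16.98
eef_pos: [0.5728, -0.212, 0.0462]
tool_rot: [0.787, 0.617, -0.001, -0.001]
ft_force: [-6.6, 2.3, 13.8]
grip_width: 0.0526
```

```bash
python3 plan.py .575 -.2127 .046 -13.75
```

```text
t 16.98 pos [ 0.5728 -0.212   0.0462] yaw -13.79 tilt 0.17 grip 0.0526 F [-6.6  2.3 13.8]
turn [-0.016  0.006 -0.004] shift before-turn axes [-0.003  0.046  0.003] after-turn axes [-0.003  0.046  0.003]
```

Contact is a bit firm at 14 N. I'll ease up half a millimetre before releasing.

>>> send_rows(increments=[[[0,0,-0.01,0,0,0],[0,0,0,0,0,0],[0,0,0,0,0,0]]])

```text
clock: 17.35
eef_pos: [0.5728, -0.212, 0.0462]
tool_rot: [0.787, 0.617, -0.001, -0.001]
ft_force: [-6.0, 2.7, 11.2]
grip_width: 0.0529
```

>>> send_rows(increments=[[[0,0,0,0,0,0],[0,0,0,0,0,0],[0,0,0,0,0,0],[0,0,0,0,0,0]]], grip=0)

```text
clock: 17.85
eef_pos: [0.574, -0.2126, 0.0446]
tool_rot: [0.787, 0.617, -0.001, -0.0]
ft_force: [-0.5, -0.7, 0.1]
grip_width: 0.0853
```

>>> send_rows(increments=[[[0,0,-0.3,0,0,0],[0,0,-0.8,0,0,0],[0,0,-0.8,0,0,0],[0,0,-0.6,0,0,0],[0,0,0,0,0,0],[0,0,0,0,0,0]]])

```text
clock: 18.6
eef_pos: [0.574, -0.2124, 0.1699]
tool_rot: [0.787, 0.617, -0.001, -0.0]
ft_force: [-0.1, 0.3, -0.6]
grip_width: 0.0854
```

```bash
python3 plan.py .4324 .0573 .17 14.1; python3 wr.py w6 >/dev/null
```

```text
t 18.60 pos [ 0.574  -0.2124  0.1699] yaw -13.80 tilt 0.10 grip 0.0854 F [-0.1  0.3 -0.6]
turn [-0.008  0.005 -2.79 ] shift before-turn axes [ 4.562e+00 -4.036e+00 -3.000e-03] after-turn axes [ 5.920e+00 -1.432e+00 -1.000e-03]
```

View pics/w6.png

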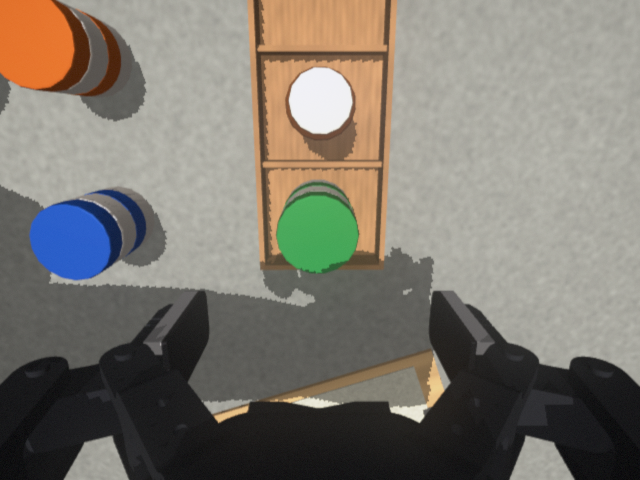

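The green jar stands upright in the −y compartment at (318,232). The soap box is next.

>>> send_rows(increments=[[[0,0,0,0,0,-0.93],[0,0,0,0,0,-0.93],[0,0,0,0,0,-0.93],[0.5,-0.12,0,0,0,0],[0.8,-0.19,0,0,0,0],[0.8,-0.19,0,0,0,0],[0.8,-0.19,0,0,0,0],[0.8,-0.19,0,0,0,0]]])

```text
clock: 19.65
eef_pos: [0.4847, -0.0426, 0.1684]
tool_rot: [0.615, 0.789, -0.002, -0.002]
ft_force: [-0.8, -0.5, -0.1]
grip_width: 0.0853
```

>>> send_rows(increments=[[[0.8,-0.19,0,0,0,0],[0.8,-0.19,0,0,0,0],[0.62,-0.17,0,0,0,0],[0,0,0,0,0,0],[0,0,0,0,0,0],[0,0,0,0,0,0]]])

```text
clock: 20.4
eef_pos: [0.4331, 0.0565, 0.1695]
tool_rot: [0.615, 0.788, -0.001, -0.0]
ft_force: [0.3, 0.3, -0.9]
grip_width: 0.0856
```

```bash
python3 wr.py w7 >/dev/null
python3 - <<'E'
from h import *
c=load("w7.npz"); P=cloud(c); hsv=cv2.cvtColor(c["color"],cv2.COLOR_RGB2HSV)
m=(abs(hsv[...,0].astype(int)-30)<7)&(hsv[...,1]>90)&(abs(P[...,2]-.07)<.003)
vs,us=np.nonzero(m); w=ray(c,np.c_[us,vs],.07)[:,:2]; print(len(us),us.mean(),vs.mean(),w.mean(0),cv2.minAreaRect((w*1000).astype(np.float32)))
E
python3 plan.py .4324 .0573 .04 14.1
```

```text
4851 318.96598639455783 232.25025767882912 [0.43196134 0.05728026] ((431.8749084472656, 57.135902404785156), (59.559532165527344, 39.47003173828125), 14.024297714233398)
t 20.45 pos [0.4331 0.0565 0.1696] yaw 14.02 tilt 0.12 grip 0.0851 F [ 0.  -0.2 -0.6]
turn [-0.011  0.004 -0.008] shift before-turn axes [ 0.021 -0.004  2.591] after-turn axes [ 0.019 -0.009  2.591]
```

View pics/w7.png

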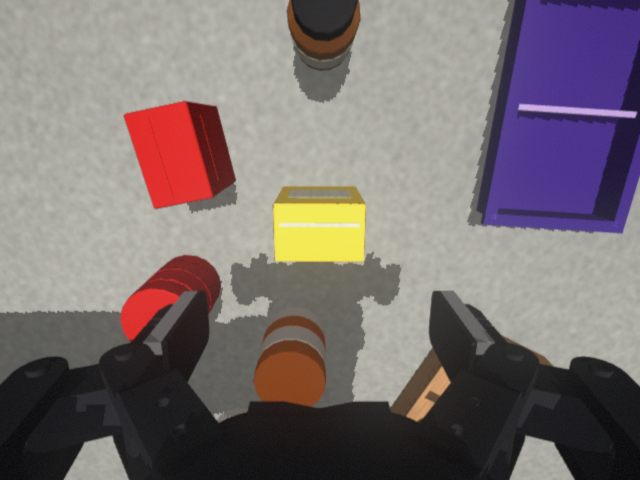

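The yellow box is centred and squared at (319,232), or (0.432,0.057), and the fingers clear the red pieces. I'll descend and grip.

>>> send_rows(increments=[[[0.02,-0.02,0.4,0,0,0],[0,0,0.8,0,0,0],[0,0,0.7,0,0,0],[0,0,0.4,0,0,0],[0,0,0.2,0,0,0],[0,0,0.05,0,0,0],[0,0,0,0,0,0],[0,0,0,0,0,0]]])

```text
clock: 21.45
eef_pos: [0.4322, 0.0579, 0.0432]
tool_rot: [0.615, 0.789, -0.0, 0.0]
ft_force: [-0.0, 0.4, -0.3]
grip_width: 0.0854
```

>>> send_rows(increments=[[[0,0,0,0,0,0],[0,0,0,0,0,0],[0,0,0,0,0,0],[0,0,0,0,0,0]]], grip=1)

```text
clock: 21.95
eef_pos: [0.4321, 0.058, 0.0431]
tool_rot: [0.615, 0.789, -0.0, 0.0]
ft_force: [-0.3, -0.3, 5.4]
grip_width: 0.0592
```

```bash
python3 plan.py .4324 .0573 .17 14.1
```

```text
t 21.95 pos [0.4321 0.058  0.0431] yaw 14.11 tilt 0.05 grip 0.0592 F [-0.3 -0.3  5.4]
turn [0.001 0.005 0.001] shift before-turn axes [-0.016  0.003 -2.537] after-turn axes [-0.014  0.003 -2.537]
```

>>> send_rows(increments=[[[0,0,-0.2,0,0,0],[0,0,-0.5,0,0,0],[0,0,-0.8,0,0,0],[0,0,-0.6,0,0,0],[0,0,-0.3,0,0,0],[0,0,0,0,0,0.93],[0,0,0,0,0,0.93],[0,0,0,0,0,0.92]]])

```text
clock: 22.95
eef_pos: [0.431, 0.0579, 0.1626]
tool_rot: [0.788, 0.616, -0.001, -0.0]
ft_force: [-0.3, 0.2, -1.6]
grip_width: 0.0592
```

>>> send_rows(increments=[[[0,0,0,0,0,0],[0,0,0,0,0,0]]])

```text
clock: 23.2
eef_pos: [0.4313, 0.0579, 0.1624]
tool_rot: [0.786, 0.619, -0.001, -0.0]
ft_force: [-0.3, -1.0, -1.1]
grip_width: 0.059
```

```bash
python3 plan.py .613 -.0573 .16 -13.75
```

```text
t 23.20 pos [0.4313 0.0579 0.1624] yaw -13.56 tilt 0.11 grip 0.0590 F [-0.3 -1.  -1.1]
turn [-0.007  0.008  0.019] shift before-turn axes [-1.388  4.073  0.045] after-turn axes [-1.375  4.077  0.048]
```

>>> send_rows(increments=[[[-0.15,0.4,0,0,0,0.02],[-0.27,0.8,0,0,0,0],[-0.27,0.8,0,0,0,0],[-0.27,0.8,0,0,0,0],[-0.27,0.8,0,0,0,0],[-0.15,0.48,0,0,0,0],[0,0,0,0,0,0],[0,0,0,0,0,0]]])

```text
clock: 24.2
eef_pos: [0.612, -0.0576, 0.1617]
tool_rot: [0.787, 0.617, -0.001, -0.001]
ft_force: [-0.1, 0.2, -0.9]
grip_width: 0.0591
```

>>> send_rows(increments=[[[0,0,0.4,0,0,0],[0,0,0.7,0,0,0],[0,0,0.5,0,0,0],[0,0,0,0,0,0],[0,0,0,0,0,0],[0,0,0,0,0,0]]])

```text
clock: 24.95
eef_pos: [0.614, -0.0579, 0.0841]
tool_rot: [0.787, 0.617, 0.0, 0.001]
ft_force: [-0.0, -0.3, -1.2]
grip_width: 0.0591
```

```bash
python3 plan.py .613 -.0573 .047 -13.75; python3 wr.py w8 > /dev/null
```

```text
t 24.95 pos [ 0.614  -0.0579  0.0841] yaw -13.87 tilt 0.13 grip 0.0591 F [-0.  -0.3 -1.2]
turn [ 0.012  0.004 -0.012] shift before-turn axes [ 0.009 -0.023  0.743] after-turn axes [ 0.008 -0.022  0.743]
```

View pics/w8.png

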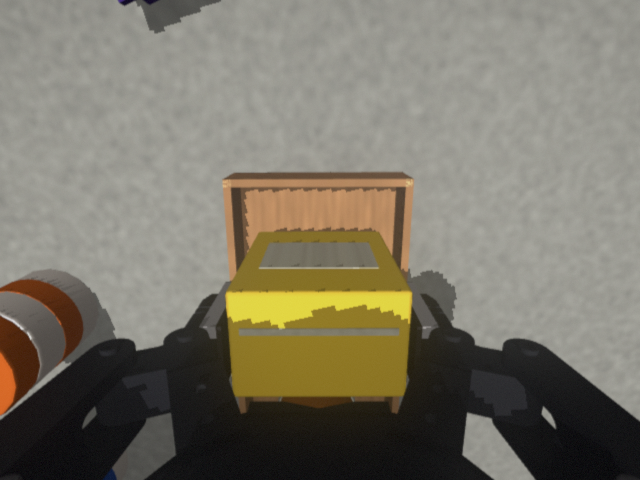

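The soap is over the +y compartment and square with the walls. I'll lower it.

>>> send_rows(increments=[[[0,0,0.3,0,0,0],[0,0,0.25,0,0,0],[0,0,0.1,0,0,0],[0,0,0.05,0,0,0],[0,0,0,0,0,0],[0,0,0,0,0,0],[0,0,0,0,0,0]]])

```text
clock: 25.88
eef_pos: [0.6131, -0.0581, 0.0472]
tool_rot: [0.787, 0.616, -0.001, 0.0]
ft_force: [0.2, 0.6, -0.6]
grip_width: 0.0591
```

```bash
python3 plan.py .613 -.0573 .047 -13.75
```

```text
t 25.88 pos [ 0.6131 -0.0581  0.0472] yaw -13.90 tilt 0.08 grip 0.0591 F [ 0.2  0.6 -0.6]
turn [-0.004  0.007 -0.015] shift before-turn axes [ 0.016 -0.006  0.004] after-turn axes [ 0.016 -0.006  0.004]
```

>>> send_rows(increments=[[[0,0,0.02,0,0,0],[0,0,0,0,0,0],[0,0,0,0,0,0]]])

```text
clock: 26.25
eef_pos: [0.6131, -0.0581, 0.0472]
tool_rot: [0.787, 0.616, -0.0, 0.0]
ft_force: [-2.1, 0.2, 5.7]
grip_width: 0.0592
```

It has contact at 5.7 N. I'll release and lift.

>>> send_rows(increments=[[[0,0,0,0,0,0],[0,0,0,0,0,0],[0,0,0,0,0,0],[0,0,0,0,0,0]]], grip=0)

```text
clock: 26.75
eef_pos: [0.6128, -0.0581, 0.046]
tool_rot: [0.787, 0.616, -0.001, -0.0]
ft_force: [0.5, -0.8, 0.5]
grip_width: 0.0852
```

>>> send_rows(increments=[[[0,0,-0.3,0,0,0],[0,0,-0.8,0,0,0],[0,0,-0.8,0,0,0],[0,0,-0.6,0,0,0],[0,0,0,0,0,0],[0,0,0,0,0,0]]])

```text
clock: 27.5
eef_pos: [0.6127, -0.0579, 0.1712]
tool_rot: [0.787, 0.616, -0.001, -0.0]
ft_force: [0.3, 0.5, 0.1]
grip_width: 0.0852
```

```bash
python3 plan.py .4036 .1818 .17 10.4; python3 wr.py w9 >/dev/null
```

```text
t 27.50 pos [ 0.6127 -0.0579  0.1712] yaw -13.89 tilt 0.10 grip 0.0852 F [0.3 0.5 0.1]
turn [-0.009  0.006 -2.429] shift before-turn axes [ 3.65  -5.211  0.026] after-turn axes [ 5.471 -3.248  0.024]
```

View pics/w9.png

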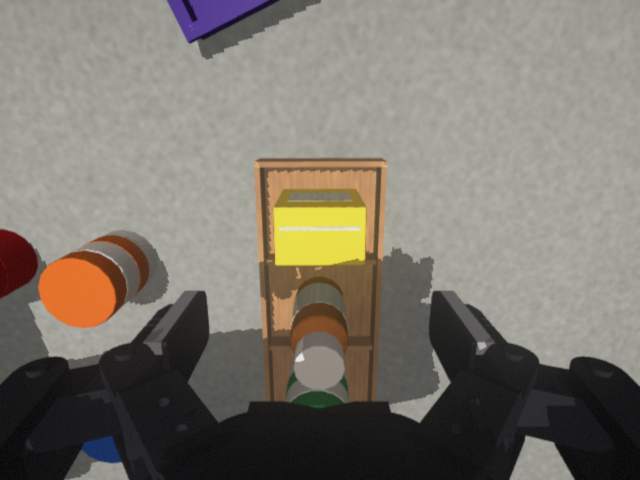

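The carton order is complete: soap at (320,228), then the white bottle, then the green jar. The black-capped bottle is next.

>>> send_rows(increments=[[[0,0,0,0,0,-0.81],[0,0,0,0,0,-0.81],[0,0,0,0,0,-0.81],[0.5,-0.3,0,0,0,0],[0.8,-0.48,0,0,0,0],[0.8,-0.48,0,0,0,0],[0.8,-0.48,0,0,0,0],[0.8,-0.48,0,0,0,0]]])

```text
clock: 28.55
eef_pos: [0.4684, 0.1047, 0.1699]
tool_rot: [0.64, 0.768, -0.002, -0.001]
ft_force: [-0.1, 0.4, 0.1]
grip_width: 0.0856
```

>>> send_rows(increments=[[[0.8,-0.48,0,0,0,0],[0.6,-0.35,0,0,0,0],[0.37,-0.2,0,0,0,0],[0,0,0,0,0,0],[0,0,0,0,0,0],[0,0,0,0,0,0]]])

```text
clock: 29.3
eef_pos: [0.4042, 0.181, 0.1709]
tool_rot: [0.641, 0.768, -0.001, -0.0]
ft_force: [1.1, -0.7, -0.2]
grip_width: 0.0854
```

```bash
python3 wr.py w10 >/dev/null
python3 - <<'E'
from h import *
c=load("w10.npz"); P=cloud(c)
m=(abs(P[...,2]-.1)<.004); m[380:]=0; k,l,st,ce=cv2.connectedComponentsWithStats(m.astype(np.uint8))
for i in range(1,k):
    if st[i,4]>300:
        vs,us=np.nonzero(l==i); w=ray(c,np.c_[us,vs],.1)[:,:2]; print(st[i],ce[i],w.mean(0),cv2.minAreaRect((w*1000).astype(np.float32)))
E
python3 plan.py .4036 .1818 .042 10.4
```

```text
[ 291  219   57   54 2351] [319.05827308 245.72224585] [0.40318081 0.18218033] ((403.1644287109375, 182.0633544921875), (32.49311447143555, 32.335052490234375), 10.338367462158203)
t 29.35 pos [0.4042 0.1811 0.171 ] yaw 10.33 tilt 0.12 grip 0.0855 F [0.3 0.  0.5]
turn [-0.011  0.005 -0.007] shift before-turn axes [ 0.019 -0.004  2.581] after-turn axes [ 0.017 -0.009  2.581]
```

View pics/w10.png

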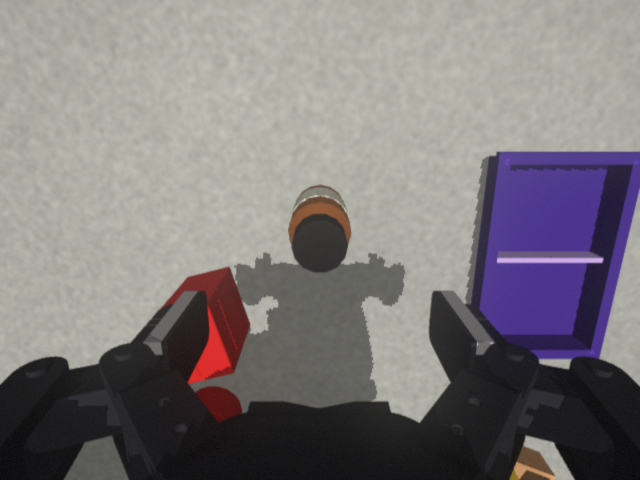

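The black cap is centred at (319,246), or (0.403,0.182). I'll descend and grip.

>>> send_rows(increments=[[[0.02,-0.01,0.4,0,0,0],[0,0,0.8,0,0,0],[0,0,0.7,0,0,0],[0,0,0.4,0,0,0],[0,0,0.2,0,0,0],[0,0,0.07,0,0,0],[0,0,0,0,0,0],[0,0,0,0,0,0]]])

```text
clock: 30.35
eef_pos: [0.4037, 0.1827, 0.0436]
tool_rot: [0.64, 0.768, 0.0, 0.0]
ft_force: [0.0, -0.4, -0.1]
grip_width: 0.0856
```

>>> send_rows(increments=[[[0,0,0,0,0,0],[0,0,0,0,0,0],[0,0,0,0,0,0],[0,0,0,0,0,0]]], grip=1)

```text
clock: 30.85
eef_pos: [0.4034, 0.1827, 0.0434]
tool_rot: [0.64, 0.768, -0.0, 0.0]
ft_force: [-0.4, -0.1, 5.1]
grip_width: 0.0404
```

```bash
python3 plan.py .4036 .1818 .042 10.4
python3 - <<'E'
from h import *
c=load("w10.npz"); P=cloud(c); hsv=cv2.cvtColor(c["color"],cv2.COLOR_RGB2HSV)
m=(hsv[...,0]>115)&(hsv[...,0]<150)&(hsv[...,1]>100)&(abs(P[...,2]-.028)<.004)
m[:,:480]=0
vs,us=np.nonzero(m); w=ray(c,np.c_[us,vs],.028)[:,:2]; print(cv2.minAreaRect((w*1000).astype(np.float32)))
th=np.radians(10.4); ex=np.array([np.cos(th),np.sin(th)]); ey=np.array([-ex[1],ex[0]])
t=w@ey; print(t.min(),t.max(),(w@ex).min(),(w@ex).max())
t0=np.array([.592,.177]); print(t0@ey,t0@ex)
print("divider",ray(c,(550,258),.02)[0,:2]@ey)
E
```

```text
t 30.85 pos [0.4034 0.1827 0.0434] yaw 10.41 tilt 0.03 grip 0.0404 F [-0.4 -0.1  5.1]
turn [-0.002  0.003  0.001] shift before-turn axes [-0.017  0.     0.027] after-turn axes [-0.017  0.     0.027]
((591.53466796875, 177.3717041015625), (108.48518371582031, 172.97561645507812), 10.280288696289062)
-0.018818911352062002 0.15422337787200446 0.559570300809 0.6682036258099799
0.06722481634563779 0.6142261994308735
divider 0.06917472444793207
```

>>> send_rows(increments=[[[0,0,-0.2,0,0,0],[0,0,-0.5,0,0,0],[0,0,-0.8,0,0,0],[0,0,-0.6,0,0,0],[0,0,-0.3,0,0,0],[0,0,0,0,0,0],[0,0,0,0,0,0]]])

```text
clock: 31.72
eef_pos: [0.4024, 0.1822, 0.162]
tool_rot: [0.64, 0.768, -0.002, -0.001]
ft_force: [-0.5, 0.3, -2.0]
grip_width: 0.0406
```

```bash
python3 plan.py .5843 .2168 .165 10.4
```

```text
t 31.73 pos [0.4024 0.1822 0.162 ] yaw 10.40 tilt 0.19 grip 0.0406 F [-0.5  0.3 -2. ]
turn [-0.018  0.006  0.   ] shift before-turn axes [ 0.023  3.703 -0.073] after-turn axes [ 0.023  3.704 -0.061]
```

>>> send_rows(increments=[[[0.02,0.4,0,0,0,0],[0,0.8,0,0,0,0],[0,0.8,0,0,0,0],[0,0.8,0,0,0,0],[0,0.6,0,0,0,0],[0,0.3,0,0,0,0],[0,0,0,0,0,0],[0,0,0,0,0,0]]])

```text
clock: 32.72
eef_pos: [0.5836, 0.2166, 0.1613]
tool_rot: [0.64, 0.768, -0.002, -0.001]
ft_force: [-0.0, -0.8, -2.3]
grip_width: 0.0409
```

>>> send_rows(increments=[[[0,0,0.4,0,0,0],[0,0,0.7,0,0,0],[0,0,0.5,0,0,0],[0,0,0,0,0,0],[0,0,0,0,0,0],[0,0,0,0,0,0]]])

```text
clock: 33.48
eef_pos: [0.5858, 0.2173, 0.0844]
tool_rot: [0.64, 0.768, 0.001, 0.001]
ft_force: [-0.3, 1.0, -1.2]
grip_width: 0.0402
```

```bash
python3 plan.py .5843 .2168 .0475 10.4; python3 wr.py w11 > /dev/null
```

```text
t 33.48 pos [0.5858 0.2173 0.0844] yaw 10.41 tilt 0.10 grip 0.0402 F [-0.3  1.  -1.2]
turn [0.01  0.001 0.001] shift before-turn axes [-0.005 -0.033  0.738] after-turn axes [-0.005 -0.031  0.738]
```

View pics/w11.png

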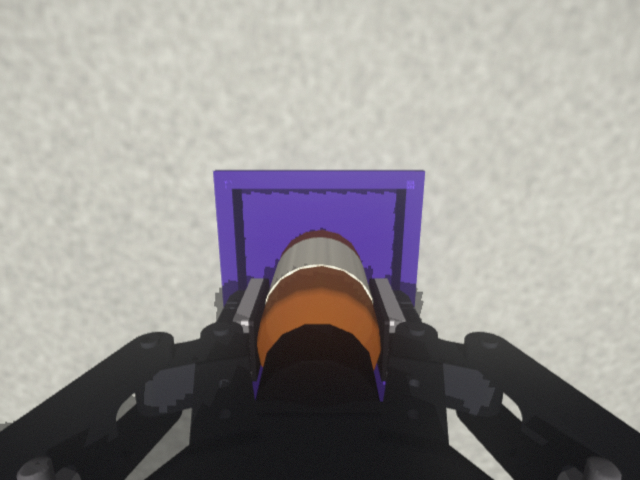

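The bottle is centred over the tote's +y compartment. I'll lower it.

>>> send_rows(increments=[[[0,0,0.3,0,0,0],[0,0,0.25,0,0,0],[0,0,0.1,0,0,0],[0,0,0.05,0,0,0],[0,0,0,0,0,0],[0,0,0,0,0,0],[0,0,0,0,0,0]]])

```text
clock: 34.4
eef_pos: [0.585, 0.2169, 0.0476]
tool_rot: [0.64, 0.768, -0.001, -0.0]
ft_force: [0.2, 0.5, -1.3]
grip_width: 0.0406
```

>>> send_rows(increments=[[[0,0,0.01,0,0,0],[0,0,0,0,0,0],[0,0,0,0,0,0]]])

```text
clock: 34.78
eef_pos: [0.585, 0.217, 0.0474]
tool_rot: [0.64, 0.768, -0.0, -0.0]
ft_force: [-1.4, -0.2, 2.1]
grip_width: 0.0406
```

It has touched down at +2 N. I'll release and lift.

>>> send_rows(increments=[[[0,0,0,0,0,0],[0,0,0,0,0,0],[0,0,0,0,0,0],[0,0,0,0,0,0]]], grip=0)

```text
clock: 35.28
eef_pos: [0.5848, 0.2169, 0.047]
tool_rot: [0.64, 0.768, -0.001, -0.0]
ft_force: [0.3, 0.3, 0.1]
grip_width: 0.0856
```

>>> send_rows(increments=[[[0,0,-0.3,0,0,0],[0,0,-0.8,0,0,0],[0,0,-0.8,0,0,0],[0,0,-0.6,0,0,0],[0,0,0,0,0,0],[0,0,0,0,0,0]]])

```text
clock: 36.02
eef_pos: [0.5847, 0.2169, 0.172]
tool_rot: [0.64, 0.768, -0.001, -0.0]
ft_force: [-0.2, 0.0, 0.1]
grip_width: 0.0857
```

```bash
python3 plan.py .4392 -.0597 .17 10.4; python3 wr.py w12 >/dev/null
```

```text
t 36.02 pos [0.5847 0.2169 0.172 ] yaw 10.40 tilt 0.10 grip 0.0857 F [-0.2  0.   0.1]
turn [-0.009  0.004  0.   ] shift before-turn axes [-4.915 -3.86   0.05 ] after-turn axes [-4.915 -3.86   0.04 ]
```

View pics/w12.png

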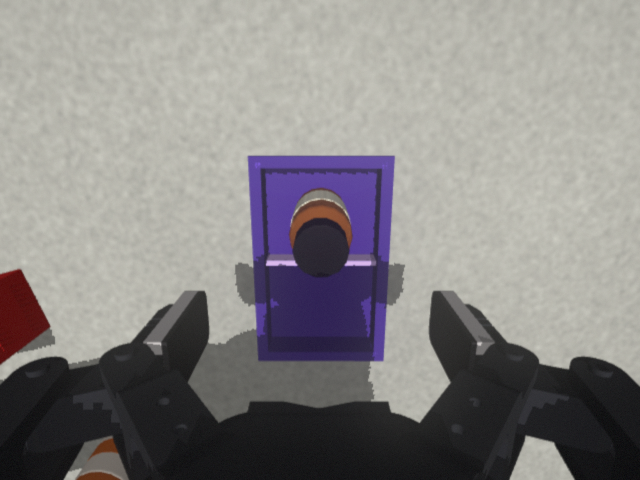

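The black-capped bottle is standing at (320,240) in the tote. The orange jar is next.

>>> send_rows(increments=[[[-0.4,-0.31,0,0,0,0],[-0.7,-0.55,0,0,0,0],[-0.7,-0.55,0,0,0,0],[-0.7,-0.55,0,0,0,0],[-0.7,-0.55,0,0,0,0],[-0.7,-0.55,0,0,0,0],[-0.6,-0.47,0,0,0,0],[-0.41,-0.33,0,0,0,0]]])

```text
clock: 37.08
eef_pos: [0.4374, -0.0605, 0.1712]
tool_rot: [0.641, 0.768, -0.002, -0.001]
ft_force: [-0.3, -0.8, -0.4]
grip_width: 0.0854
```

>>> send_rows(increments=[[[0,0,0,0,0,0],[0,0,0,0,0,0],[0,0,0,0,0,0]]])

```text
clock: 37.45
eef_pos: [0.4397, -0.0586, 0.1721]
tool_rot: [0.64, 0.769, -0.001, -0.0]
ft_force: [-0.6, 0.1, -0.1]
grip_width: 0.0854
```

```bash
python3 wr.py w13 >/dev/null
python3 - <<'E'
from h import *
c=load("w13.npz"); P=cloud(c); hsv=cv2.cvtColor(c["color"],cv2.COLOR_RGB2HSV)
m=(abs(hsv[...,0].astype(int)-12)<5)&(hsv[...,1]>90)&(abs(P[...,2]-.07)<.003)
vs,us=np.nonzero(m); w=ray(c,np.c_[us,vs],.07)[:,:2]; print(len(us),us.mean(),vs.mean(),w.mean(0),cv2.minAreaRect((w*1000).astype(np.float32)))
E
python3 plan.py .4392 -.0597 .04 10.4
```

```text
4911 320.6316432498473 235.09061290979434 [ 0.44046199 -0.06025648] ((503.8746032714844, -94.35362243652344), (52.9439811706543, 200.39393615722656), 62.33158874511719)
t 37.50 pos [ 0.4398 -0.0586  0.1722] yaw 10.49 tilt 0.10 grip 0.0850 F [0.6 0.3 0.4]
turn [-0.01   0.002  0.009] shift before-turn axes [-0.019 -0.01   2.644] after-turn axes [-0.02  -0.015  2.644]
```

View pics/w13.png

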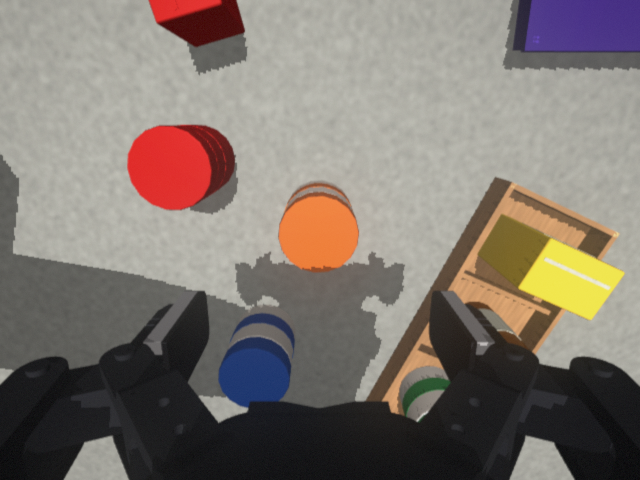

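The orange jar is centred at (318,233), the red jar is clear at (170,167), and the carton is clear. I'll descend and grip.

>>> send_rows(increments=[[[-0.02,-0.01,0.4,0,0,0],[0,0,0.8,0,0,0],[0,0,0.7,0,0,0],[0,0,0.4,0,0,0],[0,0,0.2,0,0,0],[0,0,0.1,0,0,0],[0,0,0,0,0,0],[0,0,0,0,0,0]]])

```text
clock: 38.5
eef_pos: [0.4397, -0.0606, 0.0432]
tool_rot: [0.64, 0.768, -0.0, 0.0]
ft_force: [-0.6, -0.4, 0.1]
grip_width: 0.0851
```

>>> send_rows(increments=[[[0,0,0,0,0,0],[0,0,0,0,0,0],[0,0,0,0,0,0],[0,0,0,0,0,0]]], grip=1)

```text
clock: 39.0
eef_pos: [0.4395, -0.0606, 0.0432]
tool_rot: [0.64, 0.768, -0.0, 0.0]
ft_force: [-0.7, 0.5, 6.0]
grip_width: 0.0526
```

```bash
python3 plan.py .4392 -.0597 .16 10.4
```

```text
t 39.00 pos [ 0.4395 -0.0606  0.0432] yaw 10.40 tilt 0.06 grip 0.0526 F [-0.7  0.5  6. ]
turn [-0.001  0.006 -0.   ] shift before-turn axes [ 1.700e-02 -2.000e-03 -2.336e+00] after-turn axes [ 1.900e-02 -2.000e-03 -2.336e+00]
```

>>> send_rows(increments=[[[0,0,-0.2,0,0,0],[0,0,-0.5,0,0,0],[0,0,-0.8,0,0,0],[0,0,-0.6,0,0,0],[0,0,-0.4,0,0,0],[0,0,0,0,0,0],[0,0,0,0,0,0]]])

```text
clock: 39.88
eef_pos: [0.4384, -0.0603, 0.1667]
tool_rot: [0.64, 0.768, -0.001, -0.001]
ft_force: [-0.3, 0.3, -0.2]
grip_width: 0.0525
```

```bash
python3 plan.py .5987 .138 .165 10.4
```

```text
t 39.88 pos [ 0.4384 -0.0603  0.1667] yaw 10.40 tilt 0.16 grip 0.0525 F [-0.3  0.3 -0.2]
turn [-0.016  0.001  0.   ] shift before-turn axes [3.323 3.869 0.022] after-turn axes [3.323 3.869 0.034]
```

>>> send_rows(increments=[[[0.3,0.35,0,0,0,0],[0.6,0.7,0,0,0,0],[0.6,0.7,0,0,0,0],[0.6,0.7,0,0,0,0],[0.6,0.7,0,0,0,0],[0.4,0.47,0,0,0,0],[0.22,0.25,0,0,0,0],[0,0,0,0,0,0]]])

```text
clock: 40.88
eef_pos: [0.5989, 0.1385, 0.1647]
tool_rot: [0.639, 0.769, -0.002, -0.001]
ft_force: [-0.6, -0.1, -1.7]
grip_width: 0.0524
```

>>> send_rows(increments=[[[0,0,0,0,0,0],[0,0,0.4,0,0,0],[0,0,0.8,0,0,0],[0,0,0.5,0,0,0],[0,0,0,0,0,0],[0,0,0,0,0,0],[0,0,0,0,0,0]]])

```text
clock: 41.75
eef_pos: [0.6005, 0.1377, 0.084]
tool_rot: [0.64, 0.768, 0.001, 0.001]
ft_force: [0.2, 0.2, -1.4]
grip_width: 0.0526
```

```bash
python3 plan.py .5987 .138 .0472 10.4; python3 wr.py w14 > /dev/null
```

```text
t 41.75 pos [0.6005 0.1377 0.084 ] yaw 10.39 tilt 0.11 grip 0.0526 F [ 0.2  0.2 -1.4]
turn [ 0.011  0.003 -0.001] shift before-turn axes [ 0.012 -0.036  0.736] after-turn axes [ 0.012 -0.035  0.736]
```

View pics/w14.png

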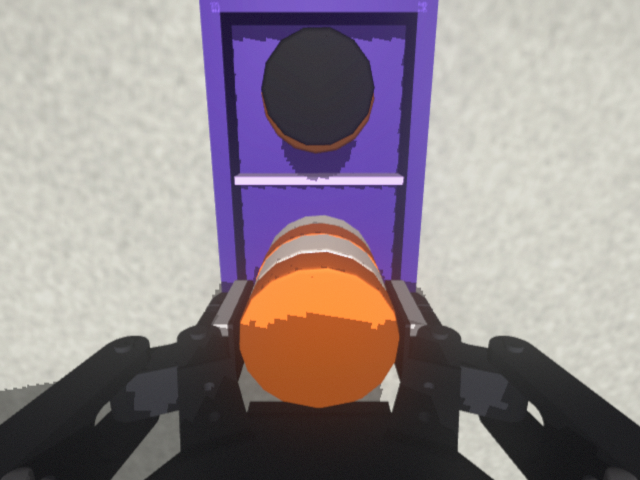

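The jar is over the −y compartment, with the divider at row 180 clear of it. I'll lower it.

>>> send_rows(increments=[[[0,-0.02,0.3,0,0,0],[0,0,0.25,0,0,0],[0,0,0.1,0,0,0],[0,0,0.04,0,0,0],[0,0,0,0,0,0],[0,0,0,0,0,0],[0,0,0,0,0,0]]])

```text
clock: 42.68
eef_pos: [0.5986, 0.1376, 0.0476]
tool_rot: [0.64, 0.768, -0.001, -0.0]
ft_force: [0.7, -0.4, -0.6]
grip_width: 0.0527
```

>>> send_rows(increments=[[[0,0,0.01,0,0,0],[0,0,0,0,0,0],[0,0,0,0,0,0]]])

```text
clock: 43.05
eef_pos: [0.5985, 0.1376, 0.0473]
tool_rot: [0.64, 0.768, -0.001, -0.0]
ft_force: [0.4, -0.2, 1.0]
grip_width: 0.0524
```

>>> send_rows(increments=[[[0,0,0.01,0,0,0],[0,0,0,0,0,0],[0,0,0,0,0,0]]])

```text
clock: 43.42
eef_pos: [0.5985, 0.1376, 0.0473]
tool_rot: [0.64, 0.768, -0.0, 0.0]
ft_force: [-1.6, 0.1, 4.9]
grip_width: 0.0525
```

>>> send_rows(increments=[[[0,0,0,0,0,0],[0,0,0,0,0,0],[0,0,0,0,0,0],[0,0,0,0,0,0]]], grip=0)

```text
clock: 43.92
eef_pos: [0.5982, 0.1375, 0.0463]
tool_rot: [0.64, 0.768, -0.001, -0.0]
ft_force: [0.1, 0.3, 1.0]
grip_width: 0.0854
```

>>> send_rows(increments=[[[0,0,-0.3,0,0,0],[0,0,-0.8,0,0,0],[0,0,-0.8,0,0,0],[0,0,-0.6,0,0,0],[-0.3,-0.5,0,0,0,0],[-0.5,-0.8,0,0,0,0],[-0.5,-0.8,0,0,0,0],[-0.5,-0.8,0,0,0,0]]])

```text
clock: 44.92
eef_pos: [0.4713, 0.0221, 0.1731]
tool_rot: [0.64, 0.768, -0.0, 0.001]
ft_force: [-0.5, -0.5, 0.5]
grip_width: 0.0851
```

>>> send_rows(increments=[[[0,-0.8,-0.4,0,0,0],[0,-0.8,-0.4,0,0,0],[0,0,0,0,0,0],[0,0,0,0,0,0]]])

```text
clock: 45.42
eef_pos: [0.3944, 0.0085, 0.2129]
tool_rot: [0.64, 0.768, 0.0, 0.001]
ft_force: [0.8, 0.9, -0.4]
grip_width: 0.0854
```

Run:
```python
from workcell import *
import cv2,numpy as np
for n in ["top","scene"]:
    c=camera(n); cv2.imwrite(f"pics/{n}1.png",c["color"][:,:,::-1]); np.savez(f"{n}1.npz",**c)
from h import *
c=load("top1.npz");P=cloud(c)
O=np.array([0,.0035])
ct=(np.array([.594,-.135]),-13.8); tt=(np.array([.5915,.1774]),10.3)
for n,h,(q,r),fr in [("white",.104,(.594,-.135),ct),("green",.074,(.574,-.213),ct),("soap",.074,(.613,-.058),ct),("black",.104,(.585,.217),tt),("orange",.074,(.599,.138),tt)]:
    m=(np.hypot(P[...,0]-q,P[...,1]-r)<.04)&(abs(P[...,2]-h)<.006); vs,us=np.nonzero(m); w=ray(c,np.c_[us,vs],h)[:,:2]+O
    th=np.radians(fr[1]); R=np.array([[np.cos(th),np.sin(th)],[-np.sin(th),np.cos(th)]])
    print(n,len(us),us.mean().round(),vs.mean().round(),"ztop",np.median(P[m][:,2]).round(4),"in frame mm",(R@(w.mean(0)-fr[0])*1000).round(1),np.round(cv2.minAreaRect((w*1000).astype(np.float32))[1],1))
for n,h,q,r in [("blue",.07,.4121,-.1815),("tape",.048,.5442,.4326),("redjar",.07,.339,-.0374),("redbox",.07,.3308,.0791)]:
    m=(np.hypot(P[...,0]-q,P[...,1]-r)<.06)&(abs(P[...,2]-h)<.008); vs,us=np.nonzero(m); w=ray(c,np.c_[us,vs],h)[:,:2]
    print(n,"moved mm",((w.mean(0)-[q,r])*1000).round(1))
```

```text
white 153 425.0 193.0 ztop 0.1037 in frame mm [-1.3  1.1] [30.8 31.1]
green 395 456.0 204.0 ztop 0.0733 in frame mm [ -3.6 -78.8] [51.2 53.4]
soap 414 391.0 187.0 ztop 0.0737 in frame mm [-0.9 78.3] [39.8 61.3]
black 149 273.0 196.0 ztop 0.1033 in frame mm [ 0.4 39.4] [31.  30.9]
orange 373 308.0 192.0 ztop 0.073 in frame mm [ -1.  -39.9] [51.9 49.3]
blue moved mm [-0.2 -0.2]
tape moved mm [0.2 0.1]
redjar moved mm [nan nan]
redbox moved mm [-0.2  0.1]<stdin>:15: RuntimeWarning: Mean of empty slice.
  ret = um.true_divide(
```

View pics/scene1.png

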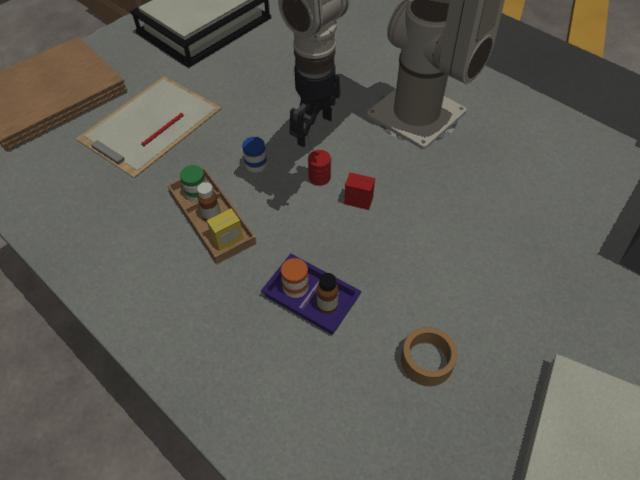

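View pics/top1.png

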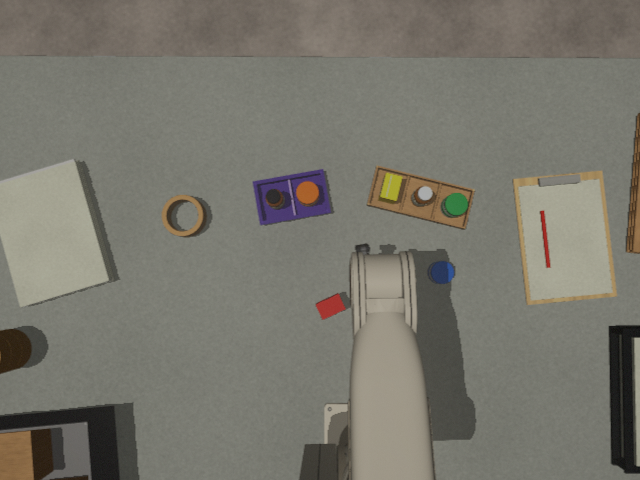

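All five articles stand upright in their own compartments, and the spares and decoys are undisturbed. The red jar is hidden from the top camera by the arm, but the scene view shows it still standing where it was.

```bash
python3 -c "
from workcell import *
print(job_done())"
```

```text
the job is handed in; nothing more can be done
None
```

Both orders are made up and handed in at about 45 s of the 128 s allowed. The carton holds the soap box, white-capped bottle (in the middle) and green jar. The tote holds the black-capped bottle and orange jar.

- **Placing:** every article was lowered until it touched the floor, with 2–14 N of contact. The firmest was the green jar: I tried to ease off before releasing, but it still read 11 N when I let go.
- **Final positions:** all tops read 103–104 mm (bottles) or 73–74 mm (jars and box), so everything is upright on a compartment floor. Each is within about 4 mm of its compartment centre.
- **Left alone:** the blue jar, the tape and the red box moved less than 0.5 mm. In the last top view the arm hid the red jar, so I checked that one only by eye in the scene camera.
- **Camera disagreement:** the top and scene cameras differed by about 7 mm in y. I used the average, and the wrist camera agreed with it.

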